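# Run five lithium cells out of the sprung-gate dispenser into the catch tray

### The job

Set the empty steel tray down on the bench under the lip of the cell dispenser, open side up, and let go of it. Then lift the dispenser's sprung gate by its handle bar to half of its travel, not right up, so that all five cells roll down into the tray, and finish still holding the gate at half travel. Leave everything else on the bench where it is.

Things in the scene. Friction and masses are not known exactly. Their poses are not given: they have to be found in the camera images.
- dispenser: Bench dispenser for lithium cells, bolted down: sheet metal, 200 x 150 mm, under 175 mm high but for the gate. A 72 mm wide lane slopes down 24 degrees to its open mouth at the dispenser's -x; cells lie in one row behind the gate and roll out once it is up. Origin: underside, on the lane's centre line; +x uphill along the lane, y across, z up. The base reaches to x = -45 mm, only the lip farther.
- lip (a point): Middle of the lane's lower end, where cells drop off, 95 mm from the dispenser's origin along its -x, 60 mm above the bench; axes as the dispenser. The end overhangs the base by 50 mm, is 80 mm wide, its underside 55 mm above the bench and rising uphill, so the tray goes under it. Cells leave at about 0.5 m/s and land within 70 mm in front of it.
- gate (a joint): Height of the sprung lift gate, m: 0 shut, 0.028 half, 0.056 fully up. It slides straight up in two posts across the lane. Springs pull it shut: 5.5 N of lift starts it, about 9 N holds it half way, 13 N fully up; let go, it snaps shut. Scribed marks on a post and a brass pointer on the gate show shut, half, full.
- gate_bar (a point): Centre of the gate's handle, a level black bar 13 mm thick, 74 mm long along the point's y (across the lane; x along the lane, z up), 215 mm above the bench when shut, 50 mm from the dispenser's origin along its -x; moves with the gate. Two 8 mm stems, 20 mm either side of the centre, join it to a cross-piece whose top is 29 mm below. It is the highest part, free above and along both sides.
- tray_floor (a point): Catch tray of pressed steel, loose and empty, 150 x 106 mm outside, 38 mm high, 3 mm walls, 0.2 to 0.45 kg. The point is the middle of its inner floor, 3 mm above the bench; x along its length (the hand tab is at its -x end), y across, z up.
- tray_tab (a point): The tray's hand tab: an upright black block at its -x end, 10 mm thick along the tray's x, 50 mm wide along its y, its top 62 mm above the tray's underside (24 mm above the rim). The point is in its middle, 10 mm below its top, 52 mm above the bench and 76 mm from the tray's centre along -x.
- cell1_mid (a point): Centre of lithium cell number 1 from the gate: a round cell 18 mm in diameter and 65 mm long with its length along its own y, lying across the lane. All five are alike, 46 g each.
- cell2_mid (a point): Centre of lithium cell number 2 from the gate: a round cell 18 mm in diameter and 65 mm long with its length along its own y, lying across the lane. All five are alike, 46 g each.
- cell3_mid (a point): Centre of lithium cell number 3 from the gate: a round cell 18 mm in diameter and 65 mm long with its length along its own y, lying across the lane. All five are alike, 46 g each.
- cell4_mid (a point): Centre of lithium cell number 4 from the gate: a round cell 18 mm in diameter and 65 mm long with its length along its own y, lying across the lane. All five are alike, 46 g each.
- cell5_mid (a point): Centre of lithium cell number 5 from the gate: a round cell 18 mm in diameter and 65 mm long with its length along its own y, lying across the lane. All five are alike, 46 g each.
- remote_long: Long remote control, 185 x 46 x 20 mm, on the bench. Not part of the job. Origin: its underside.
- remote_short: Short remote control, 125 x 40 x 16 mm, on the bench. Not part of the job. Origin: its underside.
- circuit_board: Loose circuit board, 110 x 85 mm, about 20 mm high with its parts, on the bench. Not part of the job. Origin: its underside.
- solder_reel: Reel of solder standing on end, 58 mm across and 44 mm high, on the bench. Not part of the job. Origin: its underside.
- screwdriver: Screwdriver, 190 mm long, lying down, on the bench. Not part of the job. Origin: on its lower side.
- spray_can: Aerosol can, 54 mm across and 170 mm high, standing, on the bench. Not part of the job. Origin: its underside.
- speaker_driver: Bare loudspeaker driver, 90 mm across and 46 mm high, lying cone up, on the bench. Not part of the job. Origin: its underside.
There are look-alikes about, which are no part of the job. Leave any orange, red or turquoise look-alike of the part that bears cell5_mid alone.

How it is judged:
On the way, in this order (a step that is already met when the one before it is completed fails the run):
1. the tray stands on the bench under the lip, let go, with the gate still shut (x of lip in the frame of tray_floor between -0.0705 and 0.0705 m and y of lip in the frame of tray_floor between -0.05 and 0.05 m and height (world z) of tray_floor below 0.008 m and angle between tray_floor's own z axis and vertical below 0.06 rad and contact force between tray and the fingers below 0.2 N and value of joint gate below 0.006 m), for 0.2 s.
2. the gate is held by the fingers at half travel (value of joint gate between 0.023 and 0.033 m and contact force between gate and the fingers above 2 N), for 0.5 s.
At the end, for the whole second after the job is handed in: The fingers hold the gate (at least 2 N) at 23 to 33 mm of its 56 mm travel; the tray stands level on the bench, with the lip above its inside, and the fingers are off it; all five cells lie in the tray, and cells and tray are still (under 30 mm/s) (all of step 2 and x of cell1_mid in the frame of tray_floor between -0.0705 and 0.0705 m and y of cell1_mid in the frame of tray_floor between -0.05 and 0.05 m and z of cell1_mid in the frame of tray_floor between 0 and 0.036 m and x of cell2_mid in the frame of tray_floor between -0.0705 and 0.0705 m and y of cell2_mid in the frame of tray_floor between -0.05 and 0.05 m and z of cell2_mid in the frame of tray_floor between 0 and 0.036 m and x of cell3_mid in the frame of tray_floor between -0.0705 and 0.0705 m and y of cell3_mid in the frame of tray_floor between -0.05 and 0.05 m and z of cell3_mid in the frame of tray_floor between 0 and 0.036 m and x of cell4_mid in the frame of tray_floor between -0.0705 and 0.0705 m and y of cell4_mid in the frame of tray_floor between -0.05 and 0.05 m and z of cell4_mid in the frame of tray_floor between 0 and 0.036 m and x of cell5_mid in the frame of tray_floor between -0.0705 and 0.0705 m and y of cell5_mid in the frame of tray_floor between -0.05 and 0.05 m and z of cell5_mid in the frame of tray_floor between 0 and 0.036 m and linear speed of each of cell1, cell2, cell3, cell4, cell5, tray below 0.03 m/s and x of lip in the frame of tray_floor between -0.0705 and 0.0705 m and y of lip in the frame of tray_floor between -0.05 and 0.05 m and height (world z) of tray_floor below 0.008 m and angle between tray_floor's own z axis and vertical below 0.06 rad and contact force between tray and the fingers below 0.2 N); the arm keeps its last pose, push and grip.
It fails at once if the gate is lifted beyond three quarters of its travel (value of joint gate above 0.042 m).
It fails at once if something else on the bench is moved by more than 30 mm (distance of any of remote_long, remote_short, circuit_board, solder_reel, screwdriver, spray_can, speaker_driver from where it was at the start of the episode above 0.03 m).
It also fails if it takes over 48 s, if anything falls off the work surface, if the arm or the gripper's body presses on something with over 40 N, if the wrist force passes 120 N, or if a joint passes its speed limit or range.

### The arm

A 6-joint arm with a two-finger parallel gripper is mounted at the origin on the work surface. World frame = base frame: x ahead of the robot, y to its left, z up, the work surface at z = 0. Lengths are in m, angles in rad, forces in N, time in s.
With the tool pointing down it reaches from about 0.3 to 0.825 m from the base axis. Payload 5.4 kg.
Tool frame: the origin (TCP) lies on the centre line of the jaws, within the pads' length; the fingertips stand 22 mm ahead of it and the grasp point (between the pads) lies 3 mm ahead of it; x points along the fingers, y is the direction in which the jaws open and shut, and the axes are right-handed (so a half turn about x gives the same grasp; the last joint's range is limited). The gripper opens to 92 mm and grips with 3 to 60 N. Pads are 20 mm wide; open, the fingers measure 128 mm over their backs; the gripper's body (75 mm by 189 mm) begins 69 mm behind the grasp point.
Start: joints at [1.066, 0.158, 1.597, -0, 1.386, -0.21], TCP at [0.167, 0.55, 0.237] pointing down, gripper open.
Joint ranges: [-2.91, 2.91], [-0.94, 2.29], [0.18, 2.7], [-1.29, 4.43], [0.17, 2.64], [-3, 3]. Speed limits (rad/s): [2.57, 2.57, 3.14, 3.14, 3.14, 3.14].

### API

Orientations are given as [roll, pitch, yaw] about the fixed x, y, z axes, in that order (R = Rz(yaw) Ry(pitch) Rx(roll)).
In Python, from cell import robot gives the robot as it stands.
- The arm moves only by the tool step_arm, never from a script. Its argument "deltas" is one flat list of numbers, 5 for each row, row after row: the shift along the tool's x, y, z in mm, then the turn about the tool's x in degrees, then the closure, from -1 (fully open) to 1 (shut), so that 0 is half open. In form: [tx, ty, tz, roll, gripper, tx, ty, tz, roll, gripper, ...]. A call has 1 to 20 rows; each row shifts and turns the commanded pose from where the row before left it, along the tool's axes as they then stand; what a row does not reach is not made up. A row lasts 1/10 s, in which the tool goes at most 50 mm and 8.59 degrees, less where a joint would pass 70% of its speed; a pose out of reach is approached as far as the arm can. A call is refused whole if a number of a shift passes 50 or a number of a turn 8.59, either way. A call with a gripper value outside its range is refused whole. The fingers move at their own pace and stop on an object; "force" is the grip in N (left out, the last holds). Time passes only in rows, so rows that do not move let the fingers close. It gives the time, the measured TCP pose, the force and the opening at its end, in the units of the state.
- robot.get_state(): the state, without advancing time (a new reading comes with each control period).
- robot.snapshot(name): name is "scene" or "top" or "wrist"; returns (picture, depth): 480x640x3 uint8, red, green, blue; 480x640 float32, m along the optical axis (not along the pixel's ray), 0 where there is no reading.
- robot.camera_info(name): a dict with "K" (3x3 intrinsics, pixels), "T" (4x4, takes a point from camera to world coordinates). Camera axes: x right, y down, z forward; pixel columns grow to the right and rows downward; lengths in m; the calibration is good to about 2 mm. A picture is of the moment at which its call begins: read the wrist's pose just before it. camera_info takes no time and is no camera call; for the wrist camera it gives the pose at the moment of the call.
- robot.close_job(): hands the job in, once; it reports no verdict.
The state is a dict: "time_s": time; "q": joint angles; "joint_velocities": joint speeds; "effort": joint torques, N m; "tcp_pos": TCP position; "eef_rot": TCP orientation; "contact_force": force on the tool from outside, world axes, zero at the start; "moment": the same for the moment, N m; "grip_width": opening from 0.0 (shut) to 1.0 (fully open).
Only numpy, scipy, OpenCV 4.12 (cv2) and the standard library are available. Lean on these libraries where they do the work, as an engineer would, in place of code of your own. Each camera call takes 0.05 s, during which the arm holds its last target.

## Working session

There is one attempt and no reset: what is moved stays moved. The work goes in short steps, Python scripts to look and compute and a tool call to move; the robot and the scene stay as the last step left them, time stands still between calls to the robot, and variables do not carry over. Pictures are saved under pics/ and viewed, and the job is handed in when it is done.

Besides the shell and the picture viewer there is one more tool, called after "Call:" by a JSON object that holds its "op" and its "data". step_arm: Moves the arm, as the interface text tells. Its arguments: {"type":"object","properties":{"deltas":{"type":"array"},"force":{"type":"number"}},"required":["deltas"]}

```bash
mkdir -p pics; ls
python3 - <<'E'
from cell import robot
import cv2,numpy as np
print(robot.get_state())
for n in ["scene","top"]:
    im,d=robot.snapshot(n); i=robot.camera_info(n)
    cv2.imwrite(f"pics/{n}0.png",im[:,:,::-1]); np.savez(f"{n}0.npz",im=im,d=d,K=i["K"],T=i["T"]); print(n,i)
E
```

```text
pics
{'time_s': 0.0, 'q': array([ 1.06589283e+00,  1.59068822e-01,  1.59821711e+00, -1.62948473e-05,
        1.38619984e+00, -2.10107719e-01]), 'joint_velocities': array([1.29688155e-03, 8.29638575e-05, 7.19316337e-04, 6.13329494e-04,
       2.45254110e-04, 4.06245265e-04]), 'effort': array([-1.31514396e-03, -3.85550630e+01, -3.22113025e+01,  7.01769604e-02,
        3.78092355e-02, -1.44255678e-04]), 'tcp_pos': array([0.16680291, 0.54966301, 0.23561535]), 'eef_rot': array([-1.77244611,  1.56890313, -2.06723889]), 'contact_force': array([ 0.28033161, -0.58836918, -0.27772625]), 'moment': array([ 0.01587095, -0.00448759,  0.05367093]), 'grip_width': 0.9982109347814554}
scene {'K': array([[565.20090751,   0.        , 309.84377497],
       [  0.        , 565.20090751, 242.17885194],
       [  0.        ,   0.        ,   1.        ]]), 'T': array([[-0.799519  ,  0.49221191, -0.34423365,  1.01560588],
       [ 0.60061638,  0.64999275, -0.46558501,  0.58056782],
       [-0.00541711, -0.57899643, -0.81531208,  1.10965352],
       [ 0.        ,  0.        ,  0.        ,  1.        ]])}
top {'K': array([[591.55669201,   0.        , 321.95441002],
       [  0.        , 591.55669201, 246.06318514],
       [  0.        ,   0.        ,   1.        ]]), 'T': array([[-0.03011581, -0.98285204,  0.18192005,  0.38376817],
       [-0.99942443,  0.03245263,  0.00988154,  0.04503693],
       [-0.01561588, -0.18151775, -0.98326367,  1.22363832],
       [ 0.        ,  0.        ,  0.        ,  1.        ]])}
```

View pics/scene0.png

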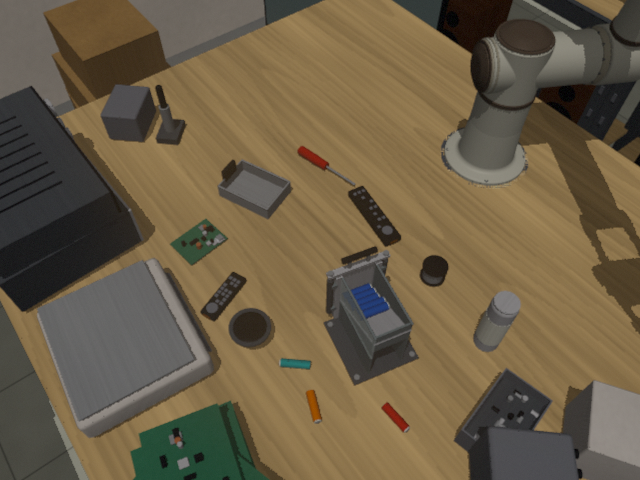

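View pics/top0.png

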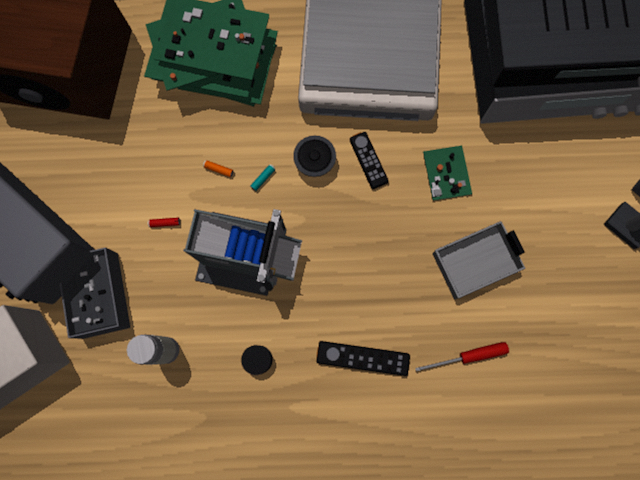

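The scene view shows the tray at about (255,190) with its tab at (230,170), and the dispenser at (370,300) with the gate bar at (360,256). In the top view, the tray is at (478,260) with its tab at (515,243). The dispenser is at (245,250), its mouth facing right at (295,258). Next I'll turn these into world positions.

```bash
cat > h.py <<'E'
import numpy as np,cv2
def load(n):
    z=np.load(n); K,T,d,im=z["K"],z["T"],z["d"],z["im"]
    v,u=np.mgrid[0:480,0:640]
    p=np.stack([(u-K[0,2])/K[0,0]*d,(v-K[1,2])/K[1,1]*d,d],-1)
    return im,d,p@T[:3,:3].T+T[:3,3]
E
python3 - <<'E'
from h import *
im,d,P=load("top0.npz")
for n,(u,v) in dict(bench=(380,300),trayfl=(478,260),tab=(515,243),bar=(268,243),lip=(297,258),reel=(257,358),can=(145,348),cell=(238,243),remote=(363,358)).items(): print(n,P[v,u].round(4))
def rect(m,name):
    xy=P[m][:,:2].astype(np.float32)
    r=cv2.minAreaRect(xy*1000); print(name,m.sum(),np.round(r[0],1),np.round(r[1],1),round(r[2],1),P[m].mean(0).round(4))
v,u=np.mgrid[0:480,0:640]
z=P[...,2]
t=(u>425)&(u<530)&(v>215)&(v<305)&(d>0)
rect(t&(z>.03)&(z<.047),"rim"); rect(t&(z>.055),"tabtop"); rect(t&(z>.02),"all")
print(np.percentile(z[t&(z>.05)],[5,50,95]))
b=(u>180)&(u<310)&(v>195)&(v<300)&(d>0)
rect(b&(z>.212),"bar"); print(np.percentile(z[b&(z>.2)],[5,50,95]))
rect(b&(z>.05)&(z<.075)&(u>275),"lip")
rect(b&(z>.1)&(z<.2),"mid")
big=cv2.resize(im[180:310,170:330],None,fx=5,fy=4.6,interpolation=cv2.INTER_CUBIC); cv2.imwrite("pics/dz.png",big[:,:,::-1])
big=cv2.resize(im[205:315,420:540],None,fx=5,fy=5,interpolation=cv2.INTER_CUBIC); cv2.imwrite("pics/tz.png",big[:,:,::-1])
E
```

```text
bench [ 0.4927 -0.0588  0.0034]
trayfl [ 0.5691 -0.2658  0.0054]
tab [ 0.5922 -0.3271  0.0623]
bar [0.5774 0.148  0.2226]
lip [0.5763 0.1071 0.0613]
reel [0.3829 0.1915 0.0405]
can [0.4062 0.3725 0.172 ]
cell [0.5982 0.2149 0.1251]
remote [ 0.3765 -0.0178  0.0226]
rim 653 [ 565.7 -259.4] [108.2 152.3] 21.9 [ 0.5638 -0.2577  0.0396]
tabtop 145 [ 593.8 -330.3] [49.6 12.6] 21.3 [ 0.593  -0.3296  0.0617]
all 989 [ 566.8 -262.4] [108.2 158.7] 21.9 [ 0.5705 -0.2716  0.0411]
[0.0521797  0.06115243 0.06546397]
bar 314 [579.6 151.9] [13.6 73. ] 76.4 [0.5789 0.1513 0.2212]
[0.21685727 0.22152075 0.22463086]
lip 584 [585.6 126.2] [ 42.2 103.6] 77.2 [0.5761 0.1233 0.0677]
mid 4296 [589.5 220.1] [169.8 132.1] 81.6 [0.5974 0.2225 0.1419]
```

Run:
```python
from h import *
im,d,P=load("scene0.npz"); z=P[...,2]
v,u=np.mgrid[0:480,0:640]
for n,(x,y) in dict(tabtop=(229,168),bar=(360,256),bench=(280,280)).items(): print(n,P[y,x].round(4))
def rect(m,name):
    xy=P[m][:,:2].astype(np.float32)
    r=cv2.minAreaRect(xy*1000); print(name,m.sum(),np.round(r[0],1),np.round(r[1],1),round(r[2],1),P[m].mean(0).round(4))
t=(u>210)&(u<300)&(v>150)&(v<222)&(d>0)
rect(t&(z>.03)&(z<.047),"rim"); rect(t&(z>.05),"tab"); rect(t&(z>.0578),"tabtop")
b=(u>315)&(u<420)&(v>235)&(v<380)&(d>0)
rect(b&(z>.209),"bar");print(np.percentile(z[b&(z>.2)],[5,50,95]))
big=cv2.resize(im[235:385,315:425],None,fx=5,fy=4,interpolation=cv2.INTER_CUBIC); cv2.imwrite("pics/ds.png",big[:,:,::-1])
```

```text
tabtop [ 0.5962 -0.3264  0.0577]
bar [0.5817 0.1539 0.2164]
bench [ 6.657e-01 -9.600e-03 -6.000e-04]
rim 529 [ 568.7 -263.7] [111.9 159.8] 22.0 [ 0.5699 -0.2612  0.0368]
tab 100 [ 597.9 -331.1] [49.3 12.7] 23.7 [ 0.5987 -0.3293  0.0579]
tabtop 55 [ 597.9 -331. ] [49.2 11.3] 23.6 [ 0.597  -0.3305  0.0611]
bar 253 [582.  150.3] [15.3 74.6] 76.0 [0.583  0.1518 0.2179]
[0.20717051 0.2181145  0.22175801]
```

View pics/dz.png

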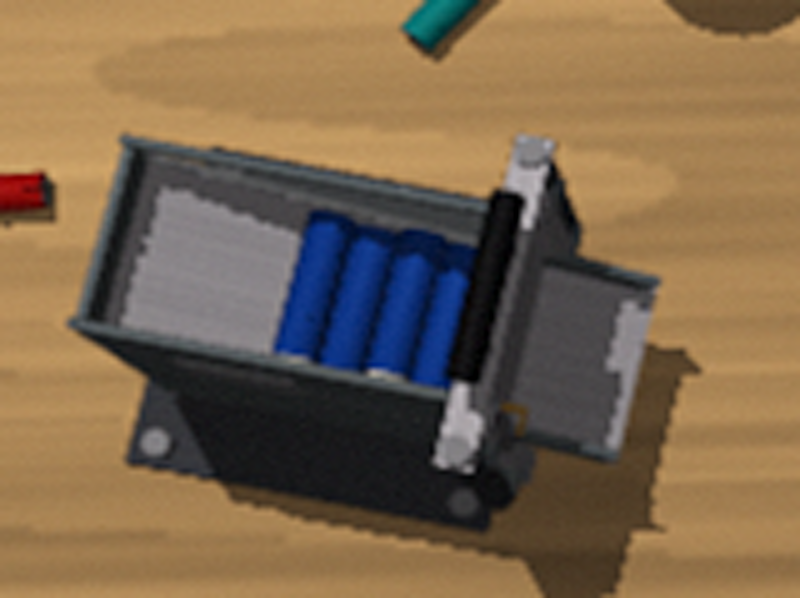

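View pics/tz.png

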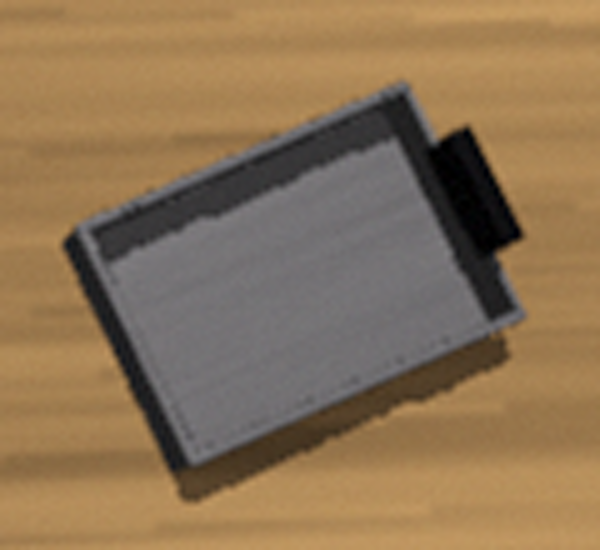

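```bash
cat > plan.py <<'E'
import numpy as np
from scipy.spatial.transform import Rotation as Ro
def toolR(s): return Ro.from_euler('xyz',s["eef_rot"]).as_matrix()
def report(s,tgt=None,ydir=None):
    R=toolR(s); p=s["tcp_pos"]
    print("t",round(s["time_s"],2),"p",p.round(4),"x",R[:,0].round(3),"yaw_y",round(np.degrees(np.arctan2(R[1,1],R[0,1])),2),"q",s["q"].round(3),"F",s["contact_force"].round(2),"g",round(s["grip_width"],3))
    if tgt is not None: print("delta tool mm",(R.T@(np.array(tgt)-p)*1000).round(1))
    if ydir is not None:
        a=np.degrees(np.arctan2(R[1,1],R[0,1]))
        # tool x down: +roll turns y clockwise seen from above
        for d in (ydir,ydir+180): print("roll deg",round(-((d-a+180)%360-180),2))
E
python3 - <<'E'
from plan import *
from cell import robot
s=robot.get_state(); report(s,[.5955,-.3305,.237],111.9)
report(s,[.581,.151,.237],76.2)
E
```

```text
t 0.1 p [0.1668 0.5497 0.2358] x [-0.001 -0.001 -1.   ] yaw_y 73.11 q [ 1.066  0.159  1.598  0.     1.386 -0.21 ] F [ 0.24 -0.25  0.13] g 0.999
delta tool mm [-3.000e-01 -7.177e+02  6.659e+02]
roll deg -38.79
roll deg 141.21
t 0.1 p [0.1668 0.5497 0.2358] x [-0.001 -0.001 -1.   ] yaw_y 73.11 q [ 1.066  0.159  1.598  0.     1.386 -0.21 ] F [ 0.24 -0.25  0.13] g 0.999
delta tool mm [  -1.  -261.2  512.2]
roll deg -3.09
roll deg 176.91
```

Call:
{"op": "step_arm", "data": {"deltas": [0,-34,32,0,-1,0,-34,32,0,-1,0,-34,32,0,-1,0,-34,32,0,-1,0,-34,32,0,-1,0,-34,32,0,-1,0,-34,32,0,-1,0,-34,32,0,-1,0,-34,32,0,-1,0,-34,32,0,-1,0,-34,32,0,-1,0,-34,32,0,-1,0,-34,32,0,-1,0,-34,32,0,-1,0,-34,32,0,-1,0,-34,32,0,-1,0,-34,32,0,-1,0,-34,32,0,-1,0,-34,32,0,-1,0,-34,32,0,-1]}}

```text
time_s: 2.1
tcp_pos: [0.5822, -0.2881, 0.2359]
eef_rot: [2.689, 1.57, 2.393]
contact_force: [-0.7, -1.3, -0.2]
grip_width: 0.998
```

Call:
{"op": "step_arm", "data": {"deltas": [0,0,0,-8,-1,0,0,0,-8,-1,0,0,0,-8,-1,0,0,0,-8,-1,0,0,0,-6.8,-1,0,0,0,0,-1]}}

```text
time_s: 2.7
tcp_pos: [0.5816, -0.2863, 0.2359]
eef_rot: [2.112, 1.57, 2.495]
contact_force: [0.1, -0.5, -0.5]
grip_width: 1.001
```

Run:
```python
from plan import *
from cell import robot
import cv2
s=robot.get_state(); report(s,[.5955,-.3305,.237],111.9)
i=robot.camera_info("wrist"); im,d=robot.snapshot("wrist"); np.savez("w1.npz",im=im,d=d,K=i["K"],T=i["T"]); cv2.imwrite("pics/w1.png",im[:,:,::-1])
```

```text
t 2.7 p [ 0.5816 -0.2863  0.2359] x [-0.001  0.001 -1.   ] yaw_y 111.93 q [-0.643  0.347  1.373  0.     1.422 -2.597] F [ 0.06 -0.46 -0.47] g 1.001
delta tool mm [ -1.1 -46.2  -3.7]
roll deg 0.03
roll deg -179.97
```

View pics/w1.png

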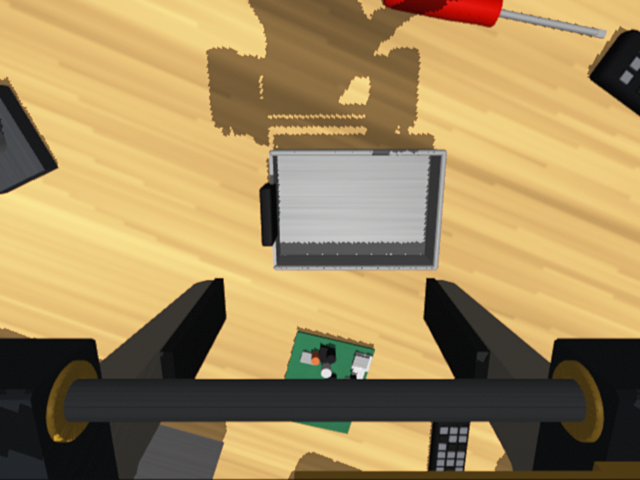

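The wrist view shows the tray squared up with the jaws and its tab at about (267,214). I'll measure the tab from this view.

Run:
```python
from h import *
im,d,P=load("w1.npz"); z=P[...,2]
v,u=np.mgrid[0:480,0:640]
def rect(m,name):
    xy=P[m][:,:2].astype(np.float32)
    r=cv2.minAreaRect(xy*1000); print(name,m.sum(),np.round(r[0],1),np.round(r[1],1),round(r[2],1),P[m].mean(0).round(4))
t=(u>250)&(u<450)&(v>140)&(v<275)&(d>0)
rect(t&(z>.03)&(z<.047),"rim"); rect(t&(z>.056)&(z<.07),"tabtop");rect(t&(z>.03)&(z<.07),"all")
print(np.percentile(z[t&(z>.05)],[5,50,95]))
```

```text
rim 3549 [ 568.  -264.8] [107.9 156.6] 21.9 [ 0.5653 -0.2537  0.0399]
tabtop 762 [ 595.  -333.3] [49.6 10.2] 22.2 [ 0.5941 -0.3332  0.063 ]
all 4403 [ 568.1 -265.1] [107.9 157.2] 21.9 [ 0.5708 -0.2691  0.0442]
[0.05344572 0.06321122 0.06466369]
```

Call:
{"op": "step_arm", "data": {"deltas": [0,-24,-2.2,0,-1,0,-23.5,-2.2,0,-1,30,0,0,0,-1,30,0,0,0,-1,30,0,0,0,-1,30,0,0,0,-1,30,0,0,0,-1,20,0,0,0,-1,9,0,0,0,-1,0,0,0,0,-1]}}

```text
time_s: 3.75
tcp_pos: [0.5947, -0.3315, 0.056]
eef_rot: [2.072, 1.568, 2.453]
contact_force: [-1.2, -0.7, -0.4]
grip_width: 1.002
```

Run:
```python
from plan import *
from cell import robot
import cv2
s=robot.get_state(); report(s,[.5953,-.332,.057],111.9)
im,d=robot.snapshot("wrist"); cv2.imwrite("pics/w2.png",im[:,:,::-1])
```

```text
t 3.75 p [ 0.5947 -0.3315  0.056 ] x [-0.002  0.002 -1.   ] yaw_y 111.82 q [-0.686  0.604  1.396  0.     1.145 -2.637] F [-1.19 -0.68 -0.44] g 1.002
delta tool mm [-1.  -0.7  0.4]
roll deg -0.08
roll deg 179.92
```

View pics/w2.png

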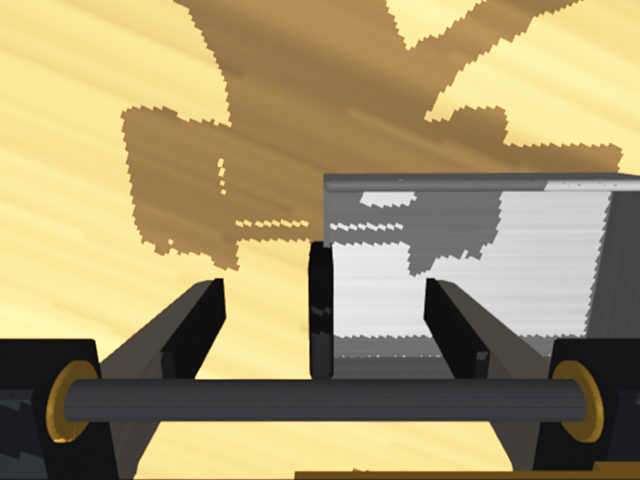

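The tab is centred between the open jaws at about (321,310), so I'll close on it.

Call:
{"op": "step_arm", "data": {"deltas": [0,0,0,0,1,0,0,0,0,1,0,0,0,0,1,0,0,0,0,1,0,0,0,0,1,0,0,0,0,1,0,0,0,0,1,0,0,0,0,1,0,0,0,0,1,0,0,0,0,1], "force": 40}}

```text
time_s: 4.8
tcp_pos: [0.5955, -0.3321, 0.0576]
eef_rot: [2.05, 1.571, 2.433]
contact_force: [0.2, -0.5, 0.2]
grip_width: 0.147
```

Call:
{"op": "step_arm", "data": {"deltas": [-10,0,0,0,1,-20,0,0,0,1,-20,0,0,0,1,-10,0,0,0,1,0,0,0,0,1]}}

```text
time_s: 5.3
tcp_pos: [0.5965, -0.3329, 0.1197]
eef_rot: [-1.088, 1.567, -0.706]
contact_force: [-0.5, -0.4, -4.3]
grip_width: 0.104
```

Run:
```python
from plan import *
from cell import robot
import cv2
s=robot.get_state(); report(s,[.542,-.0076,.116],76.2)
i=robot.camera_info("wrist"); im,d=robot.snapshot("wrist"); np.savez("w3.npz",im=im,d=d,K=i["K"],T=i["T"]);cv2.imwrite("pics/w3.png",im[:,:,::-1])
```

```text
t 5.3 p [ 0.5965 -0.3329  0.1197] x [ 0.003 -0.002 -1.   ] yaw_y 111.91 q [-0.685  0.529  1.367 -0.     1.242 -2.639] F [-0.55 -0.45 -4.33] g 0.104
delta tool mm [  2.8 322.1  70.9]
roll deg 35.71
roll deg -144.29
```

View pics/w3.png

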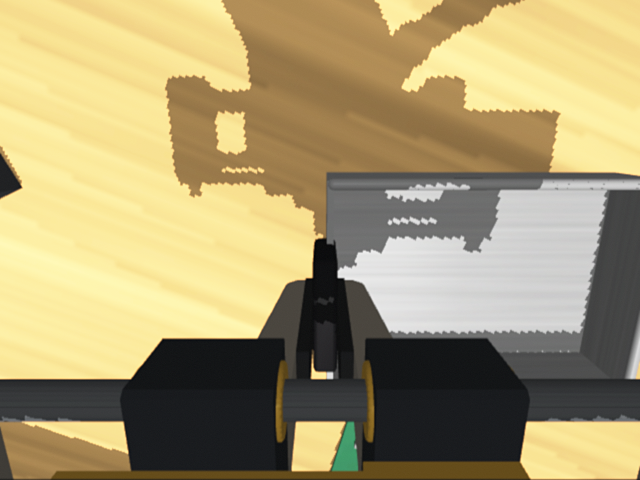

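Call:
{"op": "step_arm", "data": {"deltas": [0,0,0,4,1,0,0,0,7,1,0,0,0,7,1,0,0,0,7,1,0,0,0,7,1,0,0,0,3.7,1,0,0,0,0,1,0,12,-7,0,1,0,24,-15,0,1,0,26,-16,0,1,0,26,-16,0,1,0,26,-16,0,1,0,26,-16,0,1,0,26,-16,0,1,0,26,-16,0,1,0,15,-9,0,1,0,6,-4,0,1,0,0,0,0,1,0,0,0,0,1]}}

```text
time_s: 7.25
tcp_pos: [0.5196, -0.0951, 0.1178]
eef_rot: [-0.677, 1.57, -0.918]
contact_force: [-0.6, -0.8, -3.1]
grip_width: 0.103
```

Run:
```python
from plan import *
from cell import robot
import cv2
s=robot.get_state(); report(s,[.542,-.0076,.063],76.2)
for n in ("top","scene"):
    i=robot.camera_info(n); im,d=robot.snapshot(n); np.savez(n+"1.npz",im=im,d=d,K=i["K"],T=i["T"]);cv2.imwrite(f"pics/{n}1.png",im[:,:,::-1])
from h import *
im,d,P=load("top1.npz")
m=(P[...,1]>-.1)&(P[...,1]<.06)&(P[...,0]>.46)&(P[...,2]>.08)&(P[...,2]<.105)
r=cv2.minAreaRect((P[m][:,:2]*1000).astype(np.float32)); print(r,m.sum())
Q=P[m]; c=np.linalg.lstsq(np.c_[Q[:,:2],np.ones(len(Q))],Q[:,2],rcond=None)[0]; print("plane",c)
```

```text
t 7.25 p [ 0.5196 -0.0951  0.1178] x [ 0.001 -0.001 -1.   ] yaw_y 76.2 q [-4.100e-01  1.640e-01  1.839e+00 -1.000e-03  1.138e+00 -1.739e+00] F [-0.57 -0.76 -3.07] g 0.103
delta tool mm [54.7 90.3  0.8]
roll deg 0.0
roll deg -180.0
((793.39501953125, -20.00084686279297), (651.6906127929688, 159.99366760253906), 8.048489689826965e-05) 8006
plane [0.00563956 0.00387777 0.08919061]
```

View pics/scene1.png

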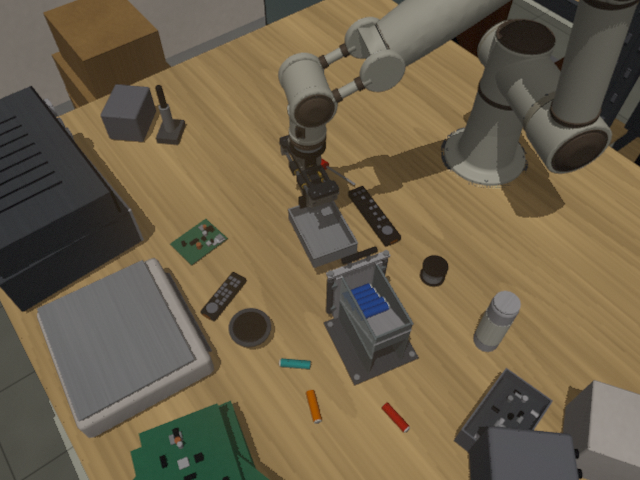

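View pics/top1.png

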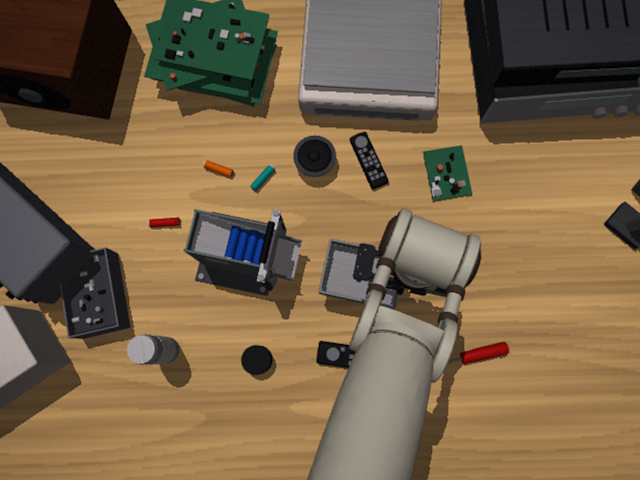

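Call:
{"op": "step_arm", "data": {"deltas": [12,0,0,0,1,20,0,0,0,1,14,0,0,0,1,6,0,0,0,1,0,0,0,0,1]}}

```text
time_s: 7.85
tcp_pos: [0.5182, -0.0938, 0.0642]
eef_rot: [2.981, 1.568, 2.74]
contact_force: [-0.2, 0.3, -3.1]
grip_width: 0.106
```

Run:
```python
from plan import *
from cell import robot
import cv2
s=robot.get_state(); report(s,[.542,-.0076,.066],76.2)
n="top"
i=robot.camera_info(n); im,d=robot.snapshot(n); np.savez(n+"2.npz",im=im,d=d,K=i["K"],T=i["T"])
i=robot.camera_info("wrist"); im2,d=robot.snapshot("wrist"); np.savez("w4.npz",im=im2,d=d,K=i["K"],T=i["T"]);cv2.imwrite(f"pics/w4.png",im2[:,:,::-1])
from h import *
im,d,P=load("top2.npz")
cv2.imwrite("pics/top2.png",cv2.resize(im[200:320,180:380],None,fx=4,fy=4,interpolation=2)[:,:,::-1])
```

```text
t 7.85 p [ 0.5182 -0.0938  0.0642] x [-0.003  0.001 -1.   ] yaw_y 76.2 q [-0.409  0.244  1.868 -0.     1.033 -1.739] F [-0.22  0.29 -3.09] g 0.106
delta tool mm [-1.8 89.4  2.6]
roll deg -0.0
roll deg 180.0
```

View pics/top2.png

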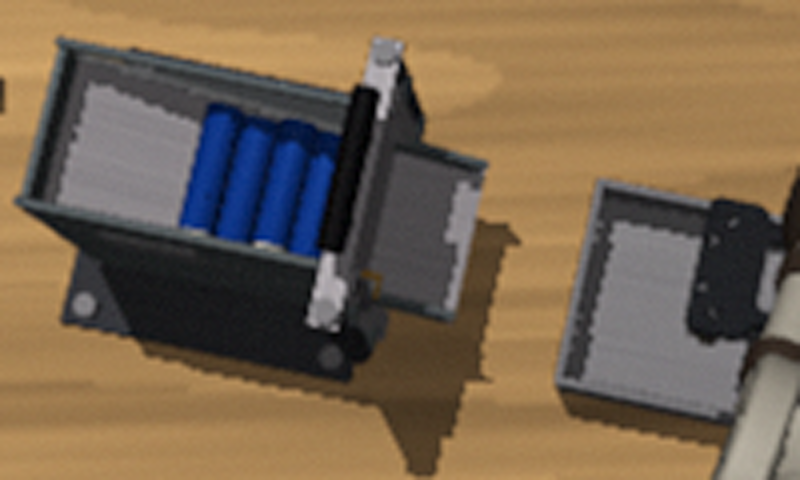

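View pics/w4.png

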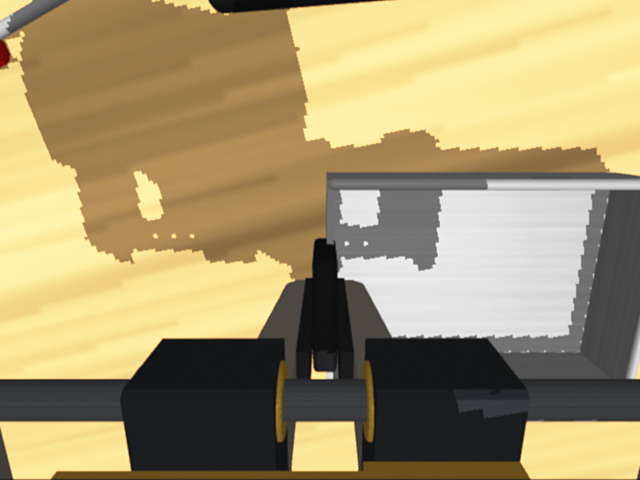

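Run:
```python
from h import *
z=np.load("top2.npz");K,T=z["K"],z["T"]
im,d,P=load("top2.npz")
def proj(u,v,h):
    r=T[:3,:3]@np.linalg.inv(K)@[u,v,1]; return T[:3,3]+r*(h-T[2,3])/r[2]
dr=np.array([np.cos(np.radians(76.2)),np.sin(np.radians(76.2))]); n=np.array([-dr[1],dr[0]])
bar=np.array([.581,.151])
for nm,u,v,h in [("t1",330,245.5,.045),("t2",319.5,296.2,.045),("l1",301.5,240.8,.072),("l2",292.5,279.5,.072)]:
    q=proj(u,v,h); e=q[:2]-bar; print(nm,q.round(4),"lane",(e@dr).round(4),"lat",(e@n).round(4), P[int(round(v)),int(round(u))].round(4))
m=(P[...,1]<.12)&(P[...,1]>.08)&(P[...,0]>.5)&(P[...,0]<.63)&(P[...,2]>.05)
e=P[m][:,:2]-bar; print(np.percentile(e@n,[1,99]),np.percentile(e@dr,[1,99]))
m=(P[...,1]<.0)&(P[...,1]>-.03)&(P[...,0]>.45)&(P[...,0]<.63)&(P[...,2]>.032)&(P[...,2]<.055)
e=P[m][:,:2]-bar; print(np.percentile(e@n,[1,99]),np.percentile(e@dr,[1,99]))
```

```text
t1 [0.6025 0.0406 0.045 ] lane -0.1021 lat -0.0472 [0.6021 0.0406 0.0414]
t2 [0.5003 0.0648 0.045 ] lane -0.1029 lat 0.0578 [0.5013 0.0639 0.0387]
l1 [0.6088 0.0969 0.072 ] lane -0.0459 lat -0.0399 [0.622  0.099  0.0022]
l2 [0.5321 0.1164 0.072 ] lane -0.0453 lat 0.0392 [0.5325 0.118  0.0614]
[-0.03827138  0.04020743] [-0.0457454  -0.02458658]
[-0.04928237  0.0584211 ] [-0.18905487 -0.14536373]
```

Call:
{"op": "step_arm", "data": {"deltas": [0,8,1,0,1,0,16,1,0,1,0,18,1,0,1,0,18,1,0,1,0,16,1,0,1,0,9,0,0,1,0,5,0,0,1,0,0,0,0,1,3,0,0,0,1,3,0,0,0,1,0,0,0,0,1,0,0,0,0,1]}}

```text
time_s: 9.15
tcp_pos: [0.5457, -0.0085, 0.0604]
eef_rot: [-0.431, 1.57, -0.672]
contact_force: [-4.2, -0.7, 6.3]
grip_width: 0.104
```

Run:
```python
from plan import *
from cell import robot
import cv2
s=robot.get_state(); report(s,[.542,-.0076,.0576],76.2)
n="scene"
i=robot.camera_info(n); im,d=robot.snapshot(n); np.savez(n+"3.npz",im=im,d=d,K=i["K"],T=i["T"])
cv2.imwrite("pics/scene3.png",cv2.resize(im[170:320,260:440],None,fx=4,fy=4,interpolation=2)[:,:,::-1])
```

```text
t 9.15 p [ 0.5457 -0.0085  0.0604] x [ 0. -0. -1.] yaw_y 76.17 q [-0.237  0.292  1.817 -0.     1.032 -1.566] F [-4.2  -0.74  6.26] g 0.104
delta tool mm [ 2.8  0.  -3.8]
roll deg -0.03
roll deg 179.97
```

View pics/scene3.png

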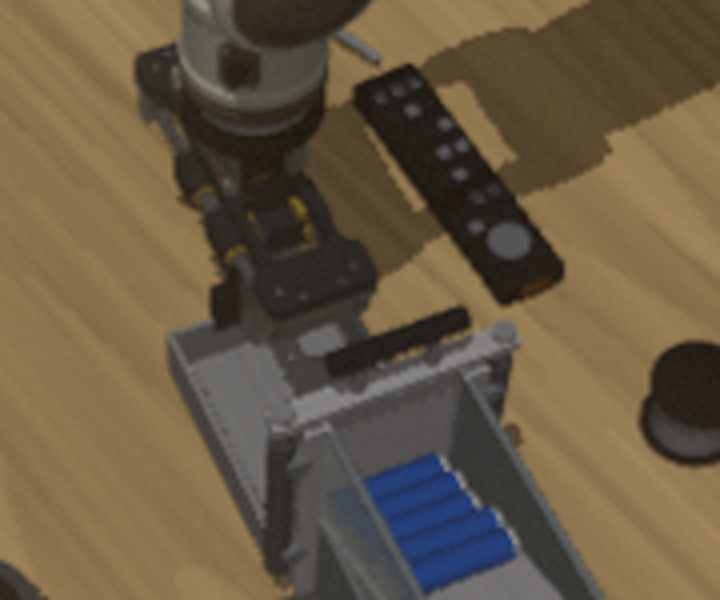

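Call:
{"op": "step_arm", "data": {"deltas": [0,0,0,0,0.6,0,0,0,0,0.4,0,0,0,0,0,0,0,0,0,-0.5,0,0,0,0,-0.5,0,0,0,0,-0.5,0,0,0,0,-0.5]}}

```text
time_s: 9.9
tcp_pos: [0.5454, -0.0078, 0.0596]
eef_rot: [0.654, 1.571, 0.413]
contact_force: [-0.4, -0.2, 0.0]
grip_width: 0.692
```

Run:
```python
from plan import *
from cell import robot
import cv2
s=robot.get_state(); report(s,[.542,-.0076,.0576],76.2)
i=robot.camera_info("wrist"); im2,d=robot.snapshot("wrist"); np.savez("w5.npz",im=im2,d=d,K=i["K"],T=i["T"]);cv2.imwrite(f"pics/w5.png",im2[:,:,::-1])
```

```text
t 9.9 p [ 0.5454 -0.0078  0.0596] x [ 0.  0. -1.] yaw_y 76.21 q [-0.236  0.293  1.818  0.     1.031 -1.566] F [-0.39 -0.23  0.04] g 0.692
delta tool mm [ 2.  -0.6 -3.4]
roll deg 0.01
roll deg -179.99
```

View pics/w5.png

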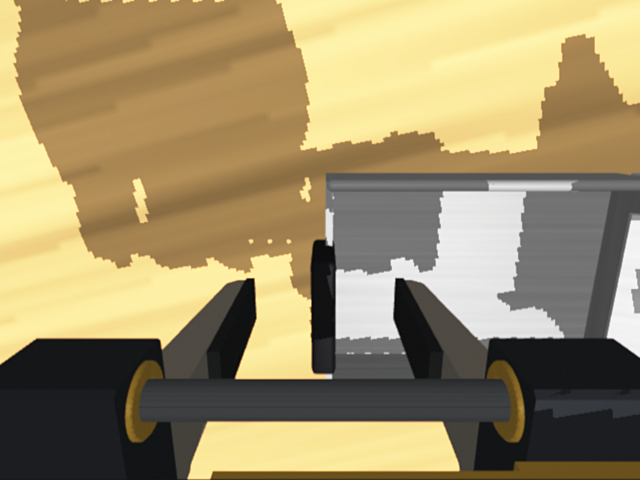

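The tray is free and the fingers are clear of the tab at (323,305). I'll rise straight up to about z=0.31 and then check the tray and the bar.

Call:
{"op": "step_arm", "data": {"deltas": [-15,0,0,0,-0.5,-30,0,0,0,-0.5,-35,0,0,0,-0.5,-35,0,0,0,-0.5,-35,0,0,0,-0.5,-35,0,0,0,-0.5,-35,0,0,0,-0.5,-20,0,0,0,-0.5,-10,0,0,0,-0.5,0,0,0,0,-0.5]}}

```text
time_s: 10.95
tcp_pos: [0.546, -0.008, 0.3116]
eef_rot: [-0.013, 1.567, -0.254]
contact_force: [-0.4, -0.0, -0.5]
grip_width: 0.751
```

Run:
```python
from plan import *
from cell import robot
import cv2
s=robot.get_state(); report(s,[.581,.151,.29],76.2)
i=robot.camera_info("wrist"); im2,d=robot.snapshot("wrist"); np.savez("w6.npz",im=im2,d=d,K=i["K"],T=i["T"]);cv2.imwrite(f"pics/w6.png",im2[:,:,::-1])
from h import *
im,d,P=load("w6.npz"); z=P[...,2]
def rect(m,name):
    m=m&(d>0); r=cv2.minAreaRect((P[m][:,:2]*1000).astype(np.float32)); print(name,m.sum(),np.round(r[0],1),np.round(r[1],1),round(r[2],1),P[m].mean(0).round(4))
a=(P[...,0]>.45)&(P[...,0]<.65)&(P[...,1]>-.05)
rect(a&(P[...,1]<.1)&(z>.03)&(z<.047),"rim");rect(a&(P[...,1]<.1)&(z>.056)&(z<.07),"tab");rect(a&(P[...,1]>.1)&(z>.213)&(z<.23),"bar")
```

```text
t 10.95 p [ 0.546  -0.008   0.3116] x [ 0.003 -0.001 -1.   ] yaw_y 76.21 q [-0.236  0.04   1.577 -0.     1.521 -1.566] F [-0.38 -0.03 -0.46] g 0.751
delta tool mm [ 21.6 162.8  -3.9]
roll deg 0.01
roll deg -179.99
rim 1309 [560.3  49.6] [128.1 108.7] 76.5 [0.5658 0.0403 0.0404]
tab 517 [564.9  46. ] [130.2  49.8] 70.4 [ 0.5486 -0.0011  0.0632]
bar 2733 [580.3 148.5] [13.6 73.7] 76.3 [0.578  0.1472 0.2207]
```

View pics/w6.png

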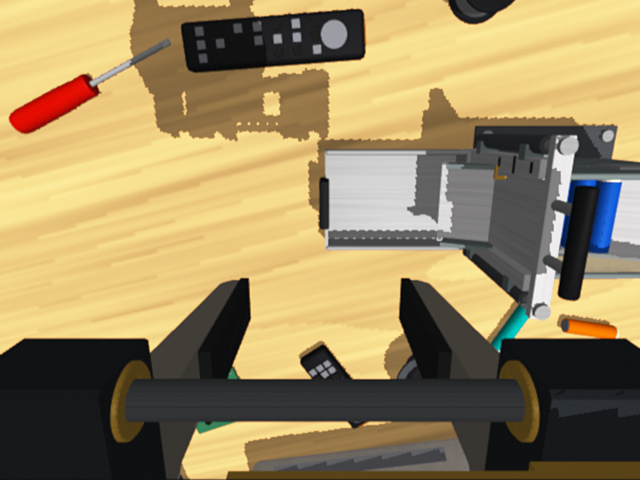

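Call:
{"op": "step_arm", "data": {"deltas": [2,10,0,0,-0.5,3,25,-1,0,-0.5,3,28,-1,0,-0.5,3,28,-1,0,-0.5,3,28,-1,0,-0.5,3,24,0,0,-0.5,3,14,0,0,-0.5,0,5,0,0,-0.5,0,0,0,0,-0.5,0,0,0,0,-0.5]}}

```text
time_s: 12.0
tcp_pos: [0.5801, 0.1497, 0.2895]
eef_rot: [-1.91, 1.57, -2.152]
contact_force: [-0.5, 0.3, -0.9]
grip_width: 0.747
```

Run:
```python
from plan import *
from cell import robot
import cv2
s=robot.get_state(); report(s,[.5805,.150,.22],76.2)
i=robot.camera_info("wrist"); im2,d=robot.snapshot("wrist"); np.savez("w7.npz",im=im2,d=d,K=i["K"],T=i["T"]);cv2.imwrite(f"pics/w7.png",im2[:,:,::-1])
from h import *
im,d,P=load("w7.npz"); z=P[...,2]
def rect(m,name):
    m=m&(d>0); r=cv2.minAreaRect((P[m][:,:2]*1000).astype(np.float32)); print(name,m.sum(),np.round(r[0],1),np.round(r[1],1),round(r[2],1),P[m].mean(0).round(4),np.percentile(P[m][:,2],[5,50,95]))
a=(P[...,0]>.5)&(P[...,0]<.65)&(P[...,1]>.1)&(P[...,1]<.2)
rect(a&(z>.212)&(z<.23),"bar")
```

```text
t 12.0 p [0.5801 0.1497 0.2895] x [-0. -0. -1.] yaw_y 76.17 q [ 0.051  0.191  1.456 -0.     1.495 -1.278] F [-0.46  0.26 -0.93] g 0.747
delta tool mm [69.5  0.4  0.3]
roll deg -0.03
roll deg 179.97
bar 2732 [580.5 149.2] [12.9 74. ] 76.6 [0.5782 0.1498 0.2214] [0.21748387 0.22182636 0.22344702]
```

View pics/w7.png

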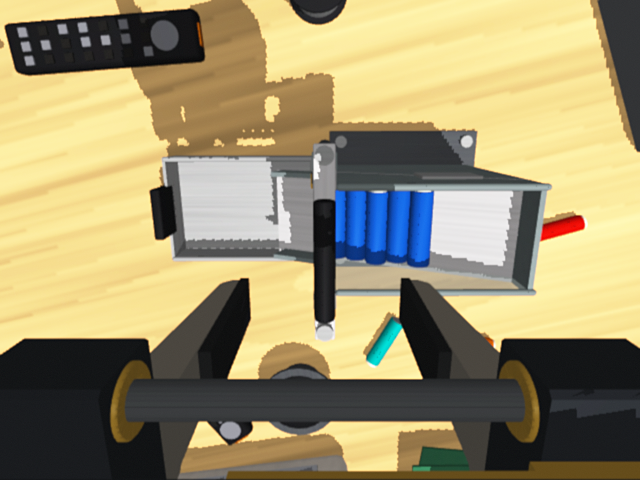

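Call:
{"op": "step_arm", "data": {"deltas": [10,0,0,0,-0.5,18,0,0,0,-0.5,18,0,0,0,-0.5,14,0,0,0,-0.5,8,0,0,0,-0.5,1,0,0,0,-0.5,0,0,0,0,-0.5]}}

```text
time_s: 12.75
tcp_pos: [0.5804, 0.1503, 0.221]
eef_rot: [0.273, 1.57, 0.033]
contact_force: [0.0, -0.2, 0.9]
grip_width: 0.751
```

Run:
```python
from plan import *
from cell import robot
import cv2
s=robot.get_state(); report(s,[.5805,.150,.22],76.2)
i=robot.camera_info("wrist"); im2,d=robot.snapshot("wrist"); cv2.imwrite(f"pics/w8.png",im2[:,:,::-1])
```

```text
t 12.75 p [0.5804 0.1503 0.221 ] x [ 0.001  0.    -1.   ] yaw_y 76.2 q [ 0.052  0.232  1.544 -0.     1.365 -1.278] F [ 0.05 -0.22  0.87] g 0.751
delta tool mm [ 1.  -0.3  0.2]
roll deg -0.0
roll deg 180.0
```

View pics/w8.png

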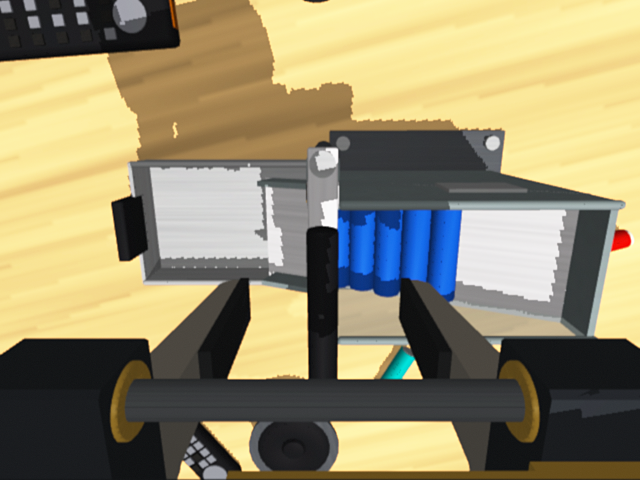

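The bar at (322,300) is centred between the pads. I'll close on it now.

Call:
{"op": "step_arm", "data": {"deltas": [0,0,0,0,1,0,0,0,0,1,0,0,0,0,1,0,0,0,0,1,0,0,0,0,1,0,0,0,0,1,0,0,0,0,1,0,0,0,0,1,0,0,0,0,1], "force": 55}}

```text
time_s: 13.7
tcp_pos: [0.5799, 0.1496, 0.2206]
eef_rot: [-1.781, 1.569, -2.022]
contact_force: [-2.2, -4.7, 1.7]
grip_width: 0.124
```

Run:
```python
from plan import *
from cell import robot
s=robot.get_state(); report(s,[.5805,.150,.22],76.2)
```

```text
t 13.7 p [0.5799 0.1496 0.2206] x [-0.001 -0.002 -1.   ] yaw_y 76.2 q [ 0.052  0.232  1.544 -0.002  1.366 -1.278] F [-2.19 -4.69  1.71] g 0.124
delta tool mm [0.6 0.5 0.5]
roll deg -0.0
roll deg 180.0
```

Call:
{"op": "step_arm", "data": {"deltas": [-4,0,0,0,1,-6,0,0,0,1,-7,0,0,0,1,-7,0,0,0,1,-4,0,0,0,1,0,0,0,0,1,0,0,0,0,1]}}

```text
time_s: 14.4
tcp_pos: [0.5799, 0.1496, 0.247]
eef_rot: [-2.2, 1.569, -2.441]
contact_force: [1.3, -4.5, -7.0]
grip_width: 0.126
```

Run:
```python
from plan import *
from cell import robot
import cv2
s=robot.get_state(); report(s)
for n in ("wrist","scene"):
    i=robot.camera_info(n); im,d=robot.snapshot(n); np.savez(n+"9.npz",im=im,d=d,K=i["K"],T=i["T"])
    if n=="scene": im=cv2.resize(im[170:340,260:440],None,fx=4,fy=3.5,interpolation=2)
    cv2.imwrite(f"pics/{n}9.png",im[:,:,::-1])
```

```text
t 14.4 p [0.5799 0.1496 0.247 ] x [-0.002 -0.001 -1.   ] yaw_y 76.18 q [ 5.200e-02  2.140e-01  1.513e+00 -1.000e-03  1.417e+00 -1.278e+00] F [ 1.27 -4.45 -7.01] g 0.126
```

View pics/wrist9.png

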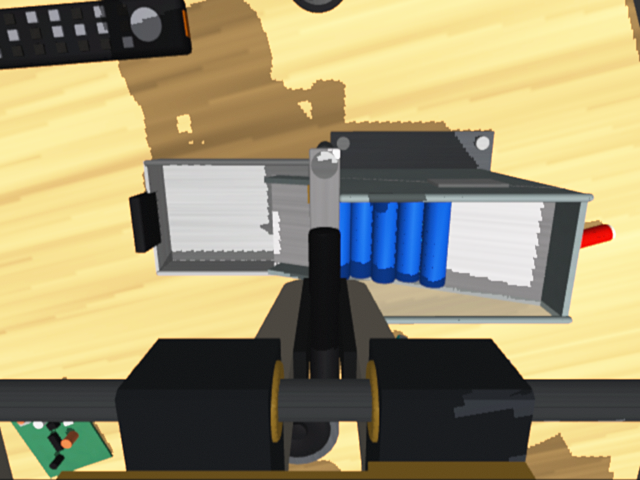

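View pics/scene9.png

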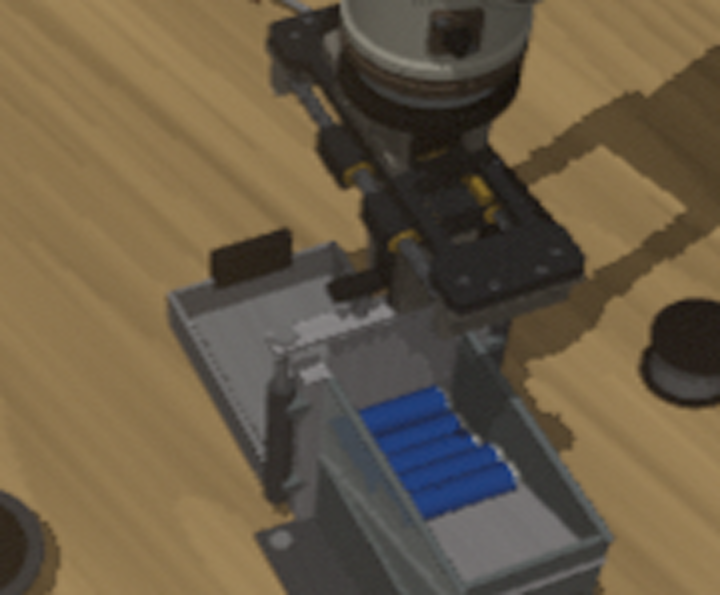

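The fingers rose about 26 mm and carry about 8.7 N, yet all five cells still sit behind the gate, at (345–440,240) in the wrist view. I'll check whether the bar actually came up or slipped in the pads.

Run:
```python
from h import *
for f in("w7.npz","wrist9.npz","scene0.npz","scene9.npz"):
    im,d,P=load(f); z=P[...,2]
    dr=np.array([np.cos(np.radians(76.2)),np.sin(np.radians(76.2))]); n=np.array([-dr[1],dr[0]])
    e=P[...,:2]-[.5805,.150]; la=e@dr; lt=e@n
    dark=(im.max(2)<70)
    for s in (-1,1):
        m=(d>0)&dark&(abs(la)<.012)&(lt*s>.022)&(lt*s<.037)&(z>.19)&(z<.27)
        print(f,s,m.sum(), np.percentile(z[m],[10,50,90]).round(4) if m.sum() else "")
    m=(d>0)&(abs(la)<.012)&(abs(lt)<.055)&(abs(lt)>.038)&(z>.12); print(" posts",m.sum(),np.percentile(z[m],[5,50,95]).round(4))
    m=(d>0)&(im[...,2]>120)&(im[...,0]<80)&(im[...,1]<140)&(la<.15)&(la>-.2)&(abs(lt)<.06); print(" blue",m.sum(),np.percentile(la[m],[1,50,99]).round(4),np.percentile(z[m],[1,50,99]).round(4))
im=np.load("scene9.npz")["im"]
cv2.imwrite("pics/s9z.png",cv2.resize(im[215:300,310:400],None,fx=8,fy=6.8,interpolation=2)[:,:,::-1])
```

```text
w7.npz -1 421 [0.2201 0.2221 0.2232]
w7.npz 1 608 [0.2189 0.2217 0.2231]
 posts 806 [0.1518 0.1873 0.1893]
 blue 6051 [0.0092 0.0479 0.0826] [0.102  0.1204 0.1729]
wrist9.npz -1 330 [0.2456 0.2481 0.2495]
wrist9.npz 1 1265 [0.2447 0.2481 0.2495]
 posts 1188 [0.1685 0.2139 0.2152]
 blue 7556 [0.0109 0.0499 0.0828] [0.1081 0.1211 0.1722]
scene0.npz -1 50 [0.2133 0.2185 0.2209]
scene0.npz 1 40 [0.2152 0.219  0.2208]
 posts 299 [0.1284 0.1702 0.1869]
 blue 1 [0.0622 0.0622 0.0622] [0.125 0.125 0.125]
scene9.npz -1 63 [0.234  0.2449 0.2474]
scene9.npz 1 1 [0.2474 0.2474 0.2474]
 posts 580 [0.1388 0.4502 0.5639]
 blue 233 [0.0101 0.0477 0.0826] [0.1067 0.1185 0.1343]
```

View pics/s9z.png

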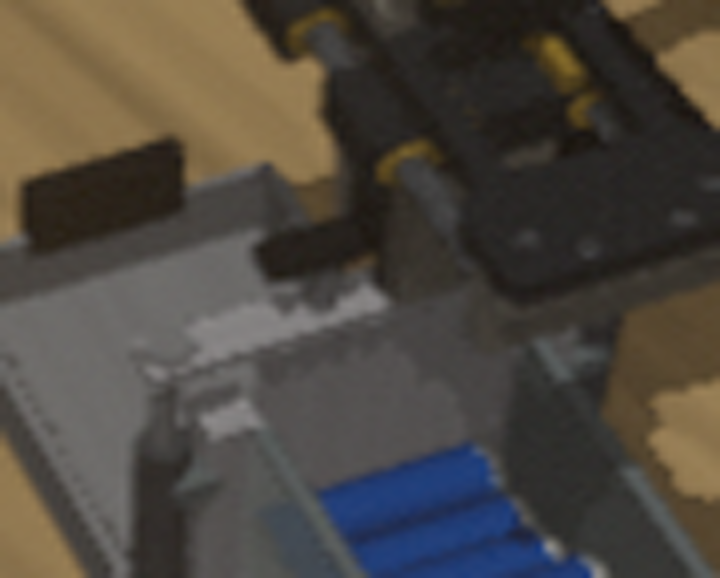

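The bar and cross-piece rose 26 mm, so the gate is up with no slip. I'll add 2 mm and give the cells time to roll.

Call:
{"op": "step_arm", "data": {"deltas": [-2,0,0,0,1,0,0,0,0,1,0,0,0,0,1,0,0,0,0,1,0,0,0,0,1,0,0,0,0,1,0,0,0,0,1,0,0,0,0,1]}}

```text
time_s: 15.3
tcp_pos: [0.5798, 0.1497, 0.2486]
eef_rot: [-2.295, 1.568, -2.536]
contact_force: [2.1, -4.3, -9.6]
grip_width: 0.127
```

```bash
cat > look.py <<'E'
import sys
from plan import *
from cell import robot
from h import *
k=sys.argv[1]
s=robot.get_state(); report(s)
for n in ("wrist","scene"):
    i=robot.camera_info(n); im,d=robot.snapshot(n); np.savez(n+k+".npz",im=im,d=d,K=i["K"],T=i["T"])
    if n=="scene": im=cv2.resize(im[200:340,280:440],None,fx=5,fy=4.2,interpolation=2)
    cv2.imwrite(f"pics/{n}{k}.png",im[:,:,::-1])
im,d,P=load(f"wrist{k}.npz"); z=P[...,2]
dr=np.array([np.cos(np.radians(76.2)),np.sin(np.radians(76.2))]); n=np.array([-dr[1],dr[0]])
e=P[...,:2]-[.5805,.150]; la=e@dr; lt=e@n
m=(d>0)&(im.max(2)<70)&(abs(la)<.012)&(abs(lt)>.022)&(abs(lt)<.037)&(z>.19)&(z<.29); print("gate mm",(np.median(z[m])-.2219)*1000)
E
python3 look.py 10
```

```text
t 15.3 p [0.5798 0.1497 0.2486] x [-0.002 -0.001 -1.   ] yaw_y 76.18 q [ 5.200e-02  2.130e-01  1.511e+00 -1.000e-03  1.420e+00 -1.278e+00] F [ 2.07 -4.26 -9.6 ] g 0.127
gate mm 27.795118728677515
```

View pics/wrist10.png

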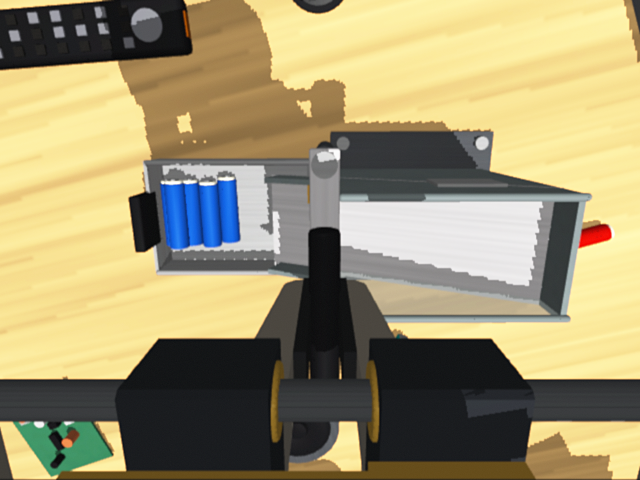

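View pics/scene10.png

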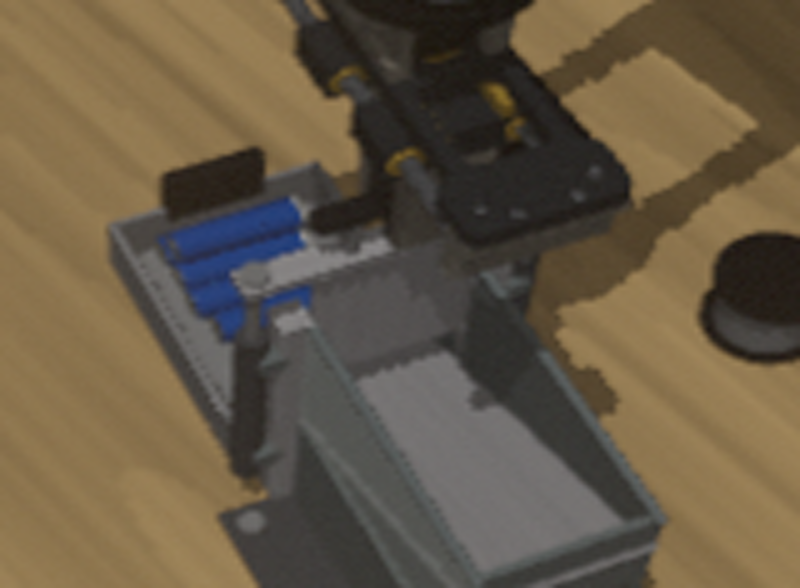

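Four cells are visible in the tray at (165–240,212) and the lane looks empty. The fifth may be under the lip or still moving, so I'll wait and look again.

Call:
{"op": "step_arm", "data": {"deltas": [0,0,0,0,1,0,0,0,0,1,0,0,0,0,1,0,0,0,0,1,0,0,0,0,1,0,0,0,0,1,0,0,0,0,1,0,0,0,0,1,0,0,0,0,1,0,0,0,0,1]}}

```text
time_s: 16.4
tcp_pos: [0.5799, 0.1496, 0.2486]
eef_rot: [-2.3, 1.568, -2.541]
contact_force: [3.2, -3.3, -8.9]
grip_width: 0.129
```

```bash
python3 look.py 11
python3 - <<'E'
from h import *
im=np.load("wrist11.npz")["im"]; cv2.imwrite("pics/w11z.png",cv2.resize(im[130:300,120:350],None,fx=3.4,fy=3.4,interpolation=2)[:,:,::-1])
from cell import robot
im,d=robot.snapshot("top"); i=robot.camera_info("top"); np.savez("top11.npz",im=im,d=d,K=i["K"],T=i["T"]); cv2.imwrite("pics/top11.png",im[:,:,::-1])
E
```

```text
t 16.4 p [0.5799 0.1496 0.2486] x [-0.002 -0.001 -1.   ] yaw_y 76.18 q [ 5.200e-02  2.130e-01  1.511e+00 -1.000e-03  1.420e+00 -1.278e+00] F [ 3.15 -3.35 -8.85] g 0.129
gate mm 27.813410036897636
```

View pics/w11z.png

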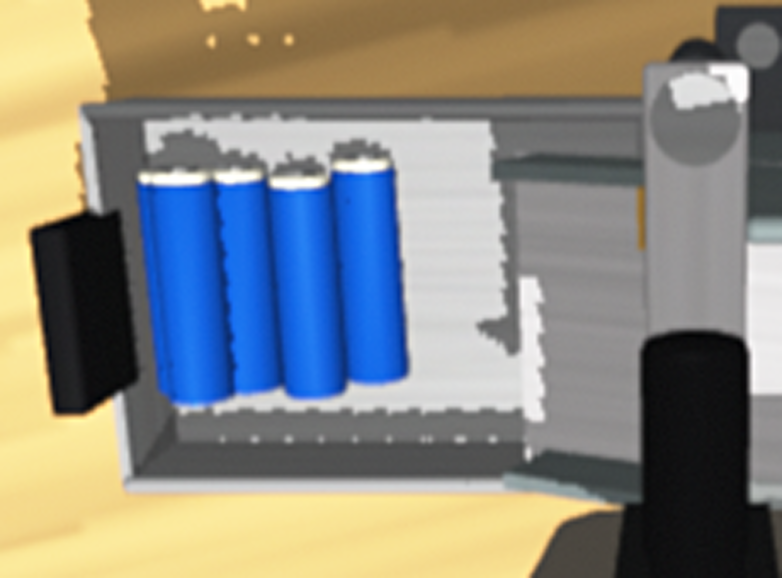

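View pics/scene11.png

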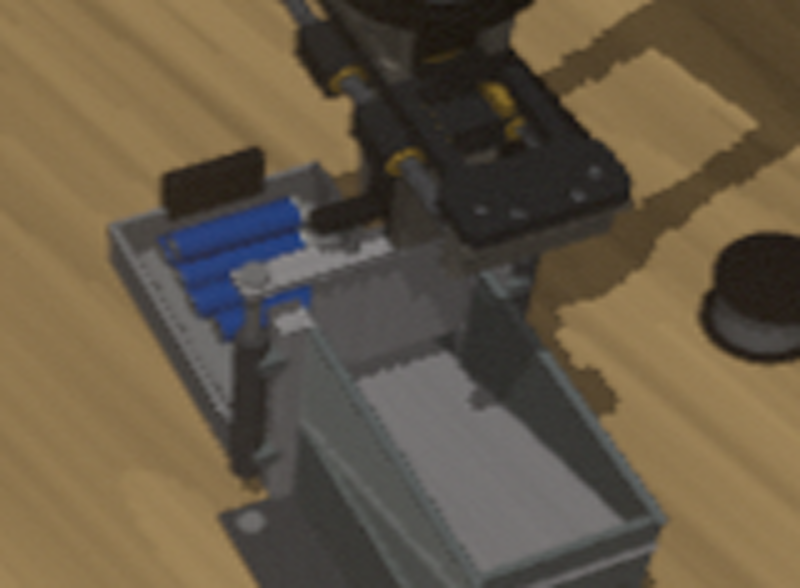

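View pics/top11.png

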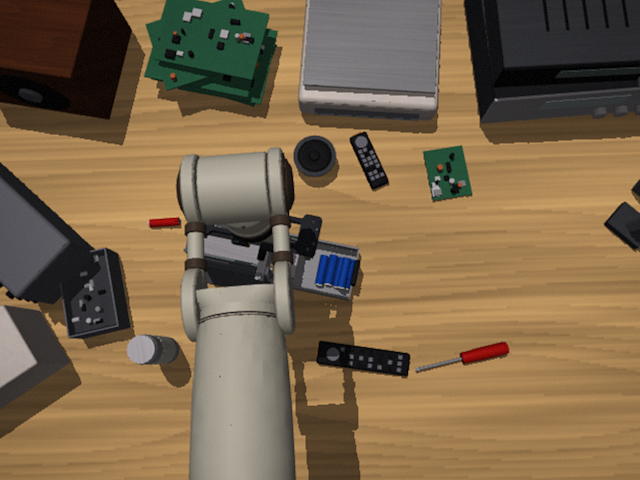

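The wrist view hints at a cell stacked on top at the tab end: a second blue edge shows at (150,290) in the zoom. I'll check the heights.

Run:
```python
from h import *
dr=np.array([np.cos(np.radians(76.2)),np.sin(np.radians(76.2))]); n=np.array([-dr[1],dr[0]])
for f in ("wrist10.npz","wrist11.npz"):
    im,d,P=load(f); z=P[...,2]
    m=(d>0)&(im[...,2].astype(int)>im[...,0]+60)
    e=P[...,:2]-[.5805,.150]; la=e@dr; lt=e@n
    m&=(la<-.02)
    x=la+.086  # tray frame x estimate
    for a in np.arange(-.075,.0,.004):
        k=m&(x>=a)&(x<a+.004)&(abs(lt)<.02); 
        if k.sum(): print(f,a.round(3),k.sum(),np.percentile(z[k],[10,50,90]).round(4))
    print(np.percentile(lt[m],[1,99]).round(4))
im,d,P=load("wrist11.npz");z=P[...,2];e=P[...,:2]-[.5805,.150]; la=e@dr; lt=e@n
a=(d>0)&(la<-.05)&(la>-.2)&(abs(lt)<.07)
for nm,lo,hi in(("rim",.036,.047),("tabtop",.06,.068)):
    k=a&(z>lo)&(z<hi); r=cv2.minAreaRect((np.c_[la[k],lt[k]]*1000).astype(np.float32)); print(nm,k.sum(),r)
```

```text
wrist10.npz -0.075 27 [0.0154 0.0186 0.0194]
wrist10.npz -0.071 113 [0.0195 0.0212 0.0225]
wrist10.npz -0.067 6 [0.0228 0.023  0.0313]
wrist10.npz -0.063 83 [0.0349 0.0362 0.0373]
wrist10.npz -0.059 159 [0.0372 0.0382 0.0391]
wrist10.npz -0.055 193 [0.0374 0.0386 0.0396]
wrist10.npz -0.051 258 [0.0338 0.0366 0.0385]
wrist10.npz -0.047 357 [0.0216 0.024  0.0341]
wrist10.npz -0.043 215 [0.0191 0.0212 0.0227]
wrist10.npz -0.039 174 [0.015  0.0174 0.0192]
wrist10.npz -0.035 121 [0.0194 0.0208 0.0218]
wrist10.npz -0.031 166 [0.0216 0.0224 0.0234]
wrist10.npz -0.027 186 [0.0208 0.0221 0.0232]
wrist10.npz -0.023 230 [0.0164 0.0195 0.0214]
wrist10.npz -0.019 115 [0.0138 0.0174 0.0199]
wrist10.npz -0.015 147 [0.0204 0.0214 0.0225]
wrist10.npz -0.011 171 [0.0216 0.0227 0.0235]
wrist10.npz -0.007 194 [0.02   0.0216 0.023 ]
wrist10.npz -0.003 268 [0.004  0.0166 0.0202]
[-0.3194  0.1836]
wrist11.npz -0.075 29 [0.0148 0.019  0.0196]
wrist11.npz -0.071 94 [0.0199 0.021  0.0224]
wrist11.npz -0.067 2 [0.0332 0.0333 0.0333]
wrist11.npz -0.063 106 [0.0345 0.036  0.0373]
wrist11.npz -0.059 165 [0.0371 0
[... 207 characters left out ...]
pz -0.039 184 [0.0148 0.0174 0.0194]
wrist11.npz -0.035 124 [0.0194 0.0209 0.0221]
wrist11.npz -0.031 160 [0.0215 0.0224 0.0234]
wrist11.npz -0.027 189 [0.0209 0.0222 0.0234]
wrist11.npz -0.023 229 [0.0168 0.0196 0.0214]
wrist11.npz -0.019 120 [0.0141 0.0172 0.0199]
wrist11.npz -0.015 150 [0.0204 0.0215 0.0227]
wrist11.npz -0.011 172 [0.0215 0.0226 0.0237]
wrist11.npz -0.007 189 [0.0199 0.0216 0.023 ]
wrist11.npz -0.003 271 [0.0039 0.0165 0.0202]
[-0.3195  0.1835]
rim 2680 ((-108.16790008544922, -3.3986053466796875), (106.93004608154297, 116.03773498535156), 89.88951873779297)
tabtop 691 ((-162.75953674316406, -3.5525550842285156), (49.649295806884766, 10.869915962219238), 89.35847473144531)
```

Run:
```python
from h import *
im=np.load("wrist11.npz")["im"]; cv2.imwrite("pics/w11y.png",cv2.resize(im[165:260,130:245],None,fx=6.5,fy=6.2,interpolation=2)[:,:,::-1])
```

```text
(no output)
```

View pics/w11y.png

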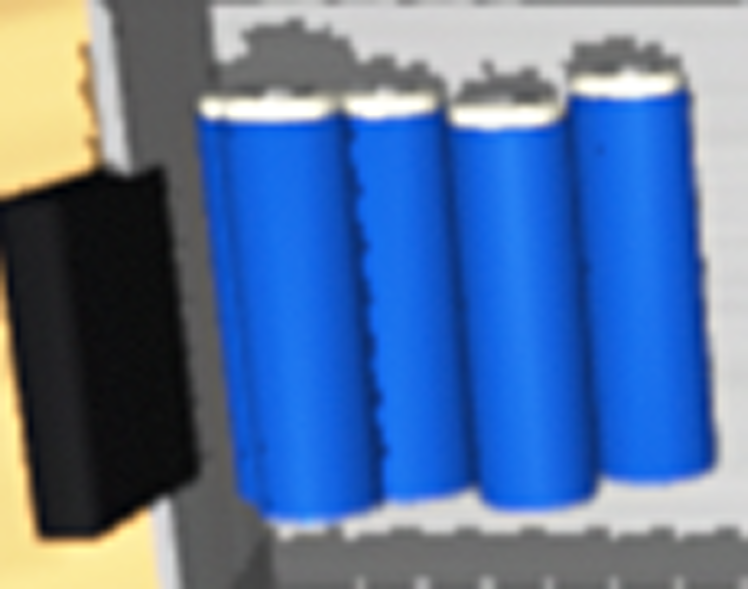

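All five cells are in the tray. One rests on the two nearest the tab, with its top at about 38 mm, so its centre is about 26 mm above the floor, under the 36 mm limit. Nothing moved over the last second, and the gate is at 27.8 mm, so I'm handing in.

Run:
```python
from cell import robot
s=robot.get_state(); print(s["time_s"],s["contact_force"],s["grip_width"]); print(robot.close_job())
```

```text
16.55 [ 1.97312677 -4.58229551 -8.67668644] 0.13251171973656037
the job is handed in; nothing more can be done
None
```

I set the tray down open side up under the dispenser's lip and let go of it. I then lifted the gate to half travel, and all five cells rolled into the tray. I handed the job in at 16.55 s, still holding the gate. No verdict was reported.

Last checks before handing in:
- **Gate:** it measured about 27.8 mm (target 28 mm), with about 8.7 N on the fingers. The bar had not slipped when I checked it during the lift.
- **Tray:** it sits about 3–4 mm off the lane's centre line, with the lip about 41 mm from its centre towards the dispenser. Both are well inside the limits.
- **Cells:** the lane is empty. Four cells lie on the tray floor. The fifth rests on top of the two nearest the tab, with its centre about 26 mm above the floor (limit 36 mm). They looked still in two views taken 1.1 s apart.
- **Other items:** the arm never went near them. They looked in place in the pictures, but the arm hid the two look-alike cells (orange and turquoise) and part of the dispenser in the last top view.

One check looked wrong at first: about 0.3 s after the lift, no cell had moved although the gate was up 26 mm. They rolled out once I raised it to half travel.

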